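Free the turning frame of a mainboard holder

ROBOT

A 6-joint arm with a two-finger parallel gripper is mounted at the origin on the work surface. World frame = base frame: x ahead of the robot, y to its left, z up, the work surface at z = 0. Lengths are in mm, angles in rad, forces in N, time in s.
With the tool pointing down it reaches from about 350 to 800 mm from the base axis. Payload 7.3 kg.
Tool frame: the origin (TCP) lies between the finger pads; the fingertips stand 19 mm ahead of it and the grasp point (between the pads) is the TCP (robot.tip_reach is the distance from the TCP to the fingertips, in mm); z points along the fingers, y is the line along which they close (so a half turn about z gives the same grasp; the last joint's range is limited). The gripper opens to 85 mm and grips with 20 to 120 N. Pads are 22 mm wide; open, the fingers measure 114 mm over their backs; the gripper's body (76 mm by 85 mm) begins 54 mm behind the grasp point. The pads swing forward as they close: fully open they stand 13 mm farther back than shut.
Start: joints at [-1.396, 0.342, 1.524, -0, 1.275, -0.146], TCP at [165.569, -498.229, 225.222] pointing down, gripper open.
Joint ranges: [-2.53, 2.53], [-0.77, 2.02], [0.04, 2.7], [-1, 4.14], [0.28, 2.66], [-3.11, 3.11]. Speed limits (rad/s): [2.57, 2.57, 3.14, 3.14, 3.14, 3.14].

INTERFACE

Orientations are given as a unit quaternion [w, x, y, z].
In Python, from rig import robot, jaws, solve_ik, vision, workorder, models, telemetry gives the robot as it stands. Calls block until the motion is done:
- robot.move_ptp(position, orientation): joint-space move of the TCP to a pose.
- robot.move_l(position, v=150, orientation=None, max_force=None): straight line of the TCP; orientation=None keeps the orientation; v is the mean speed in mm/s. With max_force (N) it stops when the force on the tool has changed by that much, and returns True; else False.
- robot.move_j(angles): joint-space move.
- jaws.command_gripper(opening): finger opening in mm; the grip force is fixed at half the most; returns when the fingers have stopped.
- robot.pause(seconds).
- solve_ik(position, orientation): joint angles nearest the present ones, or None.
- vision.snapshot(name): name is "side" or "top"; returns a dict with "img" (420x560x3 uint8, red, green, blue), "range_z" (420x560 float32, mm along the optical axis (not along the pixel's ray), 0 where there is no reading), "fov_y" (degrees; the focal length in pixels is half the picture's height over the tangent of half this angle, whatever the lens; pixels are square), "cx", "cy" (the principal point, pixels), "k1" (the pictures are not rectified: a ray, as slopes to the right and down, at radius r is drawn at 1 + k1 r^2 times it, then the intrinsics apply), "xyz" and "attitude" of the camera in the world. Camera axes: x right, y down, z forward; pixel columns grow to the right and rows downward; lengths in mm; the calibration is good to about 2 mm. A picture is of the moment at which its call begins.
A pose or a line that the arm cannot do raises robot.MotionError and nothing moves.
- workorder.hand_in(): hands the job in; it is judged then, once.
Trained networks look in a picture, given as the dict that the camera call returned (one of the last four; its "shot" number tells which), for a name from the list of things; names that differ only in an ending like _2 or _b are one class to them, and where a whole thing is asked for, a point or a joint stands for the part that bears it (a point fixed in the world has none). Each returns a list of dicts, best first, with "confidence" (0 to 1); they miss things now and then, are a little off and sometimes report something else, mostly with a low value. They report only what shows in the picture. A call takes as long as a camera call.
- models.outline_of(picture, name): "pixels" (420x560 bool, what is visible of it).
- models.place_of(picture, name): "xyz" ([x, y, z] in mm, in world coordinates, good to about 4 mm: a listed point, or the origin of a listed thing).
Readings, each from a call of its own:
- telemetry.read_clock(): time.
- telemetry.read_joints(): joint angles.
- telemetry.read_joint_velocities(): joint speeds.
- telemetry.read_joint_torque(): joint torques, N m.
- telemetry.read_tcp_pos(): TCP position.
- telemetry.read_eef_rot(): TCP orientation.
- telemetry.read_force(): force on the tool from outside, world axes, zero at the start.
- telemetry.read_ft_torque(): the same for the moment, N m.
- telemetry.read_opening(): finger opening in mm.
- telemetry.read_finger_force(): force on a finger pad.
Only numpy, scipy, OpenCV 4.12 (cv2) and the standard library are available. Lean on these libraries where they do the work, as an engineer would, in place of code of your own. Each camera call takes 0.05 s, during which the arm holds its last target. There are 200 camera calls.

TASK

We are about to turn this computer mainboard over in its rotating holder to get at the cooler screws underneath. First clear away what was left lying by it: lay the memory module and the antistatic brush flat in the parts tray, each lengthwise in the pocket made for it. Then take the knob of the holder's sprung index pin, pull it straight back as far as it goes and finish holding it there, pin clear of its hole and the board still level, so that I can turn the frame; leave everything else on the table where it is.

Things in the scene. Friction and masses are not known exactly. Their poses are not given: they have to be found in the camera images.
- module_center (a point): centre (half-way up) of the loose memory module, a flat bar with a plain aluminium heat spreader: 133 long (its x) x 32 wide (its y) x 8 mm thick, 35 to 70 g, lying flat, z up. It and the brush lie crosswise between holder and tray, one nearer the robot, in either order. Either end may point either way in the pocket
- brush_center (a point): centre (half-way up and along) of the loose antistatic brush lying flat, z up: 170 long (its x) x 12 mm thick; straight black handle 18 mm wide from x = -85 to +35 mm, then steel ferrule and bristle head 25 mm wide out to x = +85 mm; 28 to 56 g, balances within 5 mm of this point. Either end may point either way in the pocket
- memory_module: the memory module itself; origin at the centre of its underside
- board_brush: the brush itself; origin at the centre of its underside
- module_pocket (a point): centre of the floor of the module's pocket (146 long x 42 wide x 12 mm deep) in the fixed grey parts tray, 220 x 220 x 15 mm; x along the pocket, z up. The floor is 3 mm above the table. A trough 70 mm long in x, as deep as the pockets, crosses the whole tray at their middles, leaving fingers room on both sides of a part held at its middle
- brush_pocket (a point): centre of the floor of the brush's pocket, the longer and narrower one, parallel to the module's and 80 mm from it on its -y side; x along it. Pocket 190 long x 38 wide x 12 mm deep, floor 3 mm above the table
- index_knob (a point): middle of the grip of the index pin's black knob: a cylinder 25 mm across, 29 mm long, axis level along this point's x, with a rim 31 mm across, 5 mm thick at its outer (-x) end; 175 mm above the table, on the robot's side of the near upright. Pull straight along -x. Its inner end is 18 mm off the upright (16 mm bush between), which is 50 mm wide and tops the axis by 19 mm. Free above and beside
- index_pin (a joint): how far the pin is pulled back, m: 0 seated in its hole (8 mm deep), tip level with the disc's face at 0.008, 0.012 at the stop. The spring pulls it home with 6 N at 0 and 12 N at 0.012
- board_cradle (a joint): turn of the frame carrying the 170 mm square mainboard, rad: 0 is level, cooler up. The seated pin locks it; with the pin out only light bearing friction holds it. Board 130 mm above the table; the frame reaches 110 mm from the holder's centre along the turning axis and 96 mm across; the cooler rises 45 mm above the board
- board_holder: the fixed board holder: feet, rail and two uprights; origin on the table under its centre, x along the turning axis away from the knob; the knob lies 155 mm from the centre on the -x side. Feet 160 mm across, 14 mm high
- cup_stack: bystander, leave it: three nested upturned plastic stacking cups, 76 mm across at the foot, 121 mm tall
- wallet: bystander, leave it: dark folded wallet, 110 x 85 x 16 mm
- screwdriver: bystander, leave it: screwdriver lying on the table near the robot base
- paste_jar: bystander, leave it: small grey jar with a white cap, 34 mm across, 32 mm tall
- mouse: bystander, leave it: black computer mouse, 105 x 60 x 33 mm
- cleaner_can: bystander, leave it: spray can, 52 mm across, 165 mm tall
- case_fan: bystander, leave it: square black case fan lying flat, 92 x 92 x 25 mm

How it is judged:
By the outcome, as a careful person would: the job done as asked, in the order asked, and still so for the second after the job is handed in, while the arm keeps its last pose, push and grip.
It also fails if it takes over 61 s, if anything falls off the work surface, if the arm or the gripper's body presses on something with over 40 N, if the wrist force passes 120 N, or if a joint passes its speed limit or range.

## Working session

There is one attempt and no reset: what is moved stays moved. The work goes in short steps, each a Python script; the robot and the scene stay as the last script left them, time stands still between calls to the robot, and variables do not carry over. Pictures are saved under pics/ and viewed, at most 10 in all, crops included, and the job is handed in when it is done.

```bash
ls; mkdir -p pics; cat > h.py <<'E'
import numpy as np, cv2
from scipy.spatial.transform import Rotation as R
from rig import robot, jaws, solve_ik, vision, workorder, models, telemetry
def cloud(s):
    "world xyz (mm) per pixel, nan where no reading"
    H,W=s["range_z"].shape; f=H/2/np.tan(np.radians(s["fov_y"])/2)
    K=np.array([[f,0,s["cx"]],[0,f,s["cy"]],[0,0,1.]])
    u,v=np.meshgrid(np.arange(W),np.arange(H))
    p=cv2.undistortPointsIter(np.stack([u,v],-1).reshape(-1,1,2).astype(float),K,np.array([s["k1"],0,0,0.]),None,None,(3,50,1e-9)).reshape(H,W,2)
    z=np.where(s["range_z"]>0,s["range_z"],np.nan)[...,None]
    c=np.concatenate([p*z,z],-1)
    q=np.array(s["attitude"]); 
    M=q if q.shape==(3,3) else R.from_quat(q[[1,2,3,0]]).as_matrix()
    return c@M.T+np.array(s["xyz"])
def down(yaw):
    "tool down, tool y (closing line) at yaw+90deg, tool x along yaw"
    q=(R.from_euler('z',yaw)*R.from_euler('x',np.pi)).as_quat(); return [q[3],q[0],q[1],q[2]]
E
python3 - <<'E'
from h import *
names="module_center brush_center memory_module board_brush module_pocket brush_pocket index_knob board_holder cup_stack wallet screwdriver paste_jar mouse cleaner_can case_fan".split()
for c in("side","top"):
    s=vision.snapshot(c); cv2.imwrite(f"pics/{c}0.png",s["img"][...,::-1])
    print(c,s["xyz"],s["attitude"],s["fov_y"],s["k1"])
    P=cloud(s); np.savez(f"{c}0.npz",P=P,img=s["img"])
    for n in names:
        r=models.place_of(s,n); print(n,[(np.round(a["xyz"]).tolist(),round(a["confidence"],2)) for a in r[:2]])
E
```

```text
pics
side [ 108.65777267  929.61215793 1086.1228608 ] [ 0.09318843 -0.2311101   0.88661636 -0.38963506] 53.87487491334466 -0.08077870937459185
module_center [([491.0, 38.0, 4.0], 0.58), ([514.0, 273.0, 3.0], 0.28)]
brush_center [([653.0, 39.0, 4.0], 0.79)]
memory_module [([490.0, 37.0, -2.0], 0.66)]
board_brush [([650.0, 41.0, -0.0], 0.74), ([548.0, 560.0, 2.0], 0.16)]
module_pocket [([486.0, 347.0, -3.0], 0.98)]
brush_pocket [([515.0, 273.0, 3.0], 0.77)]
index_knob [([458.0, -350.0, 176.0], 0.45)]
board_holder [([615.0, -335.0, -2.0], 0.62)]
cup_stack [([769.0, 104.0, 0.0], 0.84), ([515.0, -576.0, 4.0], 0.18)]
wallet [([761.0, 278.0, 0.0], 0.83), ([517.0, -577.0, 5.0], 0.45)]
screwdriver [([393.0, -28.0, -7.0], 0.67)]
paste_jar [([771.0, -93.0, -1.0], 0.55)]
mouse [([416.0, 575.0, -2.0], 0.69), ([652.0, 40.0, 3.0], 0.28)]
cleaner_can [([545.0, 558.0, 2.0], 0.93), ([395.0, -28.0, -4.0], 0.59)]
case_fan [([513.0, -575.0, 3.0], 0.52)]
top [ 393.54302963    1.93325598 1352.16654928] [-0.06394375  0.71145554 -0.69769814  0.05440146] 57.039758247658064 0.00567792095134228
module_center [([494.0, 33.0, 6.0], 0.58)]
brush_center [([651.0, 37.0, 6.0], 0.75)]
memory_module [([489.0, 37.0, 0.0], 0.73)]
board_brush [([656.0, 39.0, -3.0], 0.65)]
module_pocket [([492.0, 353.0, 2.0], 0.82)]
brush_pocket [([516.0, 274.0, -2.0], 0.7), ([409.0, 578.0, 2.0], 0.15)]
index_knob [([653.0, 35.0, 9.0], 0.74), ([464.0, -347.0, 177.0], 0.54)]
board_holder [([613.0, -341.0, -1.0], 0.75)]
cup_stack [([771.0, 114.0, -0.0], 0.8)]
wallet [([760.0, 279.0, -6.0], 0.64)]
screwdriver [([394.0, -28.0, 2.0], 0.74), ([760.0, 275.0, -6.0], 0.38)]
paste_jar [([768.0, -92.0, -4.0], 0.39)]
mouse [([410.0, 574.0, 2.0], 0.63)]
cleaner_can [([545.0, 562.0, -3.0], 0.92), ([491.0, 348.0, 4.0], 0.16)]
case_fan [([396.0, -26.0, 3.0], 0.69), ([517.0, -578.0, 0.0], 0.67)]
```

View pics/top0.png

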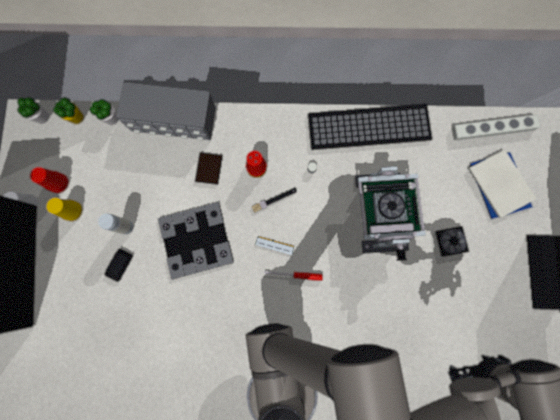

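View pics/side0.png

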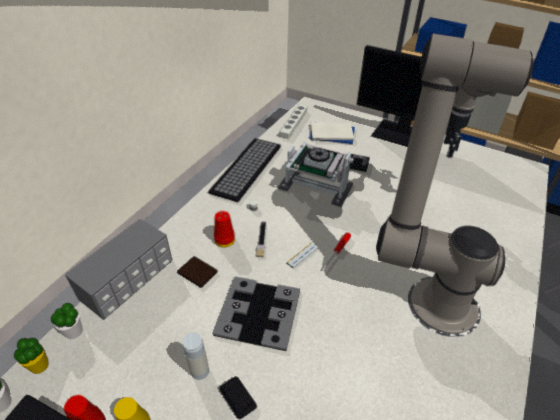

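```bash
python3 - <<'E'
from h import *
# measure with both cams: module, brush outlines; tray; knob
for c in("top","side"):
    s=vision.snapshot(c); P=cloud(s)
    for n in("memory_module","board_brush"):
        m=models.outline_of(s,n)[0]["pixels"]; X=P[m]; X=X[np.isfinite(X).all(1)]
        z=np.median(X[:,2]); X=X[(abs(X[:,2]-z)<6)]
        r=cv2.minAreaRect(X[:,:2].astype(np.float32)); print(c,n,m.sum(),"z",z.round(1),"rect",np.round(r[0],1),np.round(r[1],1),round(r[2],1))
        d=np.linalg.svd(X[:,:2]-X[:,:2].mean(0),full_matrices=False)[2][0]; d=d*np.sign(d[1])
        print("  axis deg",np.degrees(np.arctan2(d[1],d[0])).round(1),"mean",X.mean(0).round(1))
        nd=np.array([-d[1],d[0]]); t=(X[:,:2]-np.array(r[0]))@d; w=(X[:,:2]-np.array(r[0]))@nd
        for a in range(-80,90,20):
            k=abs(t-a)<10
            if k.any(): print("   ",a,w[k].min().round(1),w[k].max().round(1),k.sum(),s["img"][m][np.isfinite(P[m]).all(1)][:0].shape[0])
    # tray rim: height 15
    k=(abs(P[...,2]-15)<5)&(P[...,0]>330)&(P[...,0]<680)&(P[...,1]>160)&(P[...,1]<480)
    l,lab,st,_=cv2.connectedComponentsWithStats(k.astype(np.uint8)); i=1+np.argmax(st[1:,4])
    X=P[lab==i]; r=cv2.minAreaRect(X[:,:2].astype(np.float32)); print("tray",np.median(X[:,2]).round(1),r)
    # knob
    k=(P[...,2]>155)&(P[...,2]<196)&(P[...,0]>400)&(P[...,0]<520)&(abs(P[...,1]+350)<50)
    X=P[k]; print("knob/upright",len(X)); 
    for a in range(430,520,5):
        q=X[abs(X[:,0]-a)<2.5]
        if len(q): print("   ",a,q.min(0).round(0),q.max(0).round(0),len(q))
E
```

```text
top memory_module 327 z 7.8 rect [491.8  35.4] [129.   31.5] 75.5
  axis deg 75.8 mean [491.4  35.5   7.9]
    -60 -14.9 13.9 30 0
    -40 -14.3 15.9 51 0
    -20 -15.7 15.4 53 0
    0 -14.3 15.3 48 0
    20 -13.8 15.3 49 0
    40 -14.5 15.3 46 0
    60 -15.1 15.5 34 0
top board_brush 303 z 10.8 rect [653.4  40.3] [ 24.3 165.2] 26.6
  axis deg 115.9 mean [650.9  44.   11.2]
    -80 -7.5 8.3 16 0
    -60 -9.5 9.3 30 0
    -40 -7.7 9.6 28 0
    -20 -8.7 9.3 30 0
    0 -8.8 9.7 27 0
    20 -7.3 9.4 28 0
    40 -11.6 12.7 39 0
    60 -11.0 12.7 35 0
    80 -11.2 11.8 22 0
tray 14.8 ((434.7095947265625, 291.4427490234375), (75.16883850097656, 220.71604919433594), 16.381471633911133)
knob/upright 316
    440 [ 441. -357.  176.] [ 442. -336.  189.] 8
    445 [ 444. -363.  175.] [ 445. -337.  192.] 11
    450 [ 448. -363.  173.] [ 451. -340.  189.] 18
    455 [ 453. -362.  171.] [ 457. -338.  191.] 19
    460 [ 459. -363.  178.] [ 462. -336.  187.] 13
    465 [ 463. -362.  175.] [ 466. -337.  190.] 16
    470 [ 468. -359.  172.] [ 472. -337.  190.] 17
    475 [ 474. -359.  178.] [ 477. -339.
[... 1198 characters left out ...]
45 [ 443. -350.  173.] [ 446. -334.  187.] 7
    450 [ 448. -351.  171.] [ 452. -335.  185.] 9
    455 [ 453. -356.  167.] [ 456. -334.  184.] 8
    460 [ 458. -356.  163.] [ 461. -332.  189.] 12
    465 [ 463. -349.  170.] [ 467. -335.  186.] 7
    470 [ 468. -350.  166.] [ 472. -331.  188.] 10
    475 [ 473. -352.  171.] [ 477. -336.  185.] 6
    480 [ 478. -346.  173.] [ 482. -337.  182.] 6
    485 [ 483. -345.  166.] [ 487. -335.  184.] 7
    490 [ 488. -354.  156.] [ 492. -319.  195.] 21
    495 [ 493. -366.  158.] [ 497. -315.  196.] 23
    500 [ 498. -365.  160.] [ 502. -319.  193.] 8
    505 [ 503. -354.  155.] [ 507. -302.  186.] 25
    510 [ 508. -376.  160.] [ 512. -301.  188.] 21
```

The top view shows the tray (196,240), module (274,245), brush (275,199, head at the lower left) and the holder (390,210) with its knob at (401,253). The side view agrees, and the networks' positions match both. Next I'll measure the tray centre and yaw and the holder axis.

```bash
python3 - <<'E'
from h import *
for c in("top","side"):
    P=np.load(c+"0.npz")["P"]
    k=(abs(P[...,2]-15)<4)&(P[...,0]>360)&(P[...,0]<640)&(P[...,1]>170)&(P[...,1]<450)
    l,lab,st,_=cv2.connectedComponentsWithStats(cv2.morphologyEx(k.astype(np.uint8),cv2.MORPH_OPEN,np.ones((2,2))))
    for i in range(1,l):
        if st[i,4]>60: r=cv2.minAreaRect(P[lab==i][:,:2].astype(np.float32)); print(c,st[i,4],np.round(r[0],1),np.round(r[1],1),round(r[2],1))
    X=P[k]; r=cv2.minAreaRect(P[np.isin(lab,[i for i in range(1,l) if st[i,4]>60])][:,:2].astype(np.float32)); print("all",r)
    # pocket floors across: project low points inside tray
    for zmin,zmax,x0,x1 in((184,202,480,545),(184,202,690,790),(184,202,480,790)):
        k=(P[...,2]>zmin)&(P[...,2]<zmax)&(P[...,0]>x0)&(P[...,0]<x1)&(abs(P[...,1]+340)<60)
        X=P[k]; 
        if len(X): print(c,"upr",len(X),X.mean(0).round(1),X.min(0).round(),X.max(0).round())
    k=(abs(P[...,2]-130)<14)&(abs(P[...,0]-614)<140)&(abs(P[...,1]+338)<120)
    r=cv2.minAreaRect(P[k][:,:2].astype(np.float32)); print("frame",r)
    k=(P[...,2]>160)&(P[...,2]<196)&(P[...,0]>436)&(P[...,0]<474)&(abs(P[...,1]+350)<30)
    X=P[k]; kz=X[:,2]>183; print("knob top strip",X[kz].mean(0).round(1), X[:,1].min(),X[:,1].max())
E
```

```text
top 778 [571.2 329. ] [ 68.4 215.9] 16.1
top 276 [454.  211.2] [73.6 57.3] 16.4
top 540 [422.  321.1] [ 74.2 149.1] 16.5
all ((501.5088806152344, 307.334228515625), (219.40472412109375, 214.58724975585938), 16.519197463989258)
top upr 101 [ 501.6 -345.6  190.3] [ 483. -372.  184.] [ 517. -321.  197.]
top upr 101 [ 501.6 -345.6  190.3] [ 483. -372.  184.] [ 517. -321.  197.]
frame ((614.4644775390625, -336.9698791503906), (254.98257446289062, 191.92637634277344), 4.574538230895996)
knob top strip [ 456.3 -348.7  186.8] -363.46624727251236 -335.96882457076947
side 988 [nan nan] [0. 0.] 0.0
side 1043 [429.8 289.6] [ 73.9 230.2] 16.8
all ((500.3855895996094, 309.530029296875), (217.08726501464844, 228.94204711914062), 16.473003387451172)
side upr 34 [ 497.9 -339.9  189.5] [ 490. -367.  184.] [ 511. -319.  196.]
side upr 34 [ 497.9 -339.9  189.5] [ 490. -367.  184.] [ 511. -319.  196.]
frame ((610.3148803710938, -332.4925537109375), (251.22195434570312, 197.85159301757812), 5.129539489746094)
knob top strip [ 455.2 -343.6  186.7] -358.8281454854497 -329.97547107818684
```

```bash
python3 - <<'E'
from h import *
s=vision.snapshot("top"); P=cloud(s)
im=cv2.resize(s["img"][140:290,340:480,::-1],None,fx=4,fy=4,interpolation=cv2.INTER_CUBIC); cv2.imwrite("pics/holder.png",im)
for c in("top","side"):
    P=np.load(c+"0.npz")["P"]; print(c)
    for x in range(490,770,8):
        k=(abs(P[...,0]-x)<4)&(abs(P[...,1]+340)<125)&(P[...,2]>105)
        X=P[k]; 
        if len(X): print(x,"y",X[:,1].min().round(),X[:,1].max().round(),"zmax",X[:,2].max().round())
print(solve_ik([460,-349,175],down(0.06)),solve_ik([460,-349,175],down(0.06+np.pi)))
E
```

```text
top
490 y -355.0 -322.0 zmax 188.0
498 y -372.0 -322.0 zmax 197.0
506 y -372.0 -251.0 zmax 196.0
514 y -401.0 -250.0 zmax 189.0
522 y -439.0 -250.0 zmax 174.0
530 y -440.0 -248.0 zmax 162.0
538 y -439.0 -248.0 zmax 160.0
546 y -438.0 -248.0 zmax 159.0
554 y -437.0 -248.0 zmax 160.0
562 y -437.0 -245.0 zmax 165.0
570 y -435.0 -245.0 zmax 179.0
578 y -435.0 -245.0 zmax 181.0
586 y -435.0 -245.0 zmax 181.0
594 y -433.0 -242.0 zmax 180.0
602 y -433.0 -243.0 zmax 182.0
610 y -433.0 -243.0 zmax 180.0
618 y -431.0 -242.0 zmax 180.0
626 y -432.0 -240.0 zmax 181.0
634 y -432.0 -240.0 zmax 180.0
642 y -429.0 -239.0 zmax 178.0
650 y -429.0 -240.0 zmax 177.0
658 y -429.0 -237.0 zmax 163.0
666 y -426.0 -237.0 zmax 146.0
674 y -426.0 -237.0 zmax 147.0
682 y -428.0 -236.0 zmax 146.0
690 y -425.0 -235.0 zmax 146.0
698 y -424.0 -234.0 zmax 150.0
706 y -424.0 -234.0 zmax 146.0
714 y -423.0 -288.0 zmax 156.0
722 y -424.0 -303.0 zmax 160.0
730 y -350.0 -302.0 zmax 164.0
738 y -350.0 -315.0 zmax 162.0
side
490 y -365.0 -316.0 zmax 193.0
498 y -367.0 -308.0 zmax 196.0
506 y -370.0 -247.0 zmax 188.0
514 y 
[... 365 characters left out ...]

610 y -410.0 -242.0 zmax 180.0
618 y -424.0 -236.0 zmax 181.0
626 y -364.0 -234.0 zmax 179.0
634 y -421.0 -237.0 zmax 180.0
642 y -349.0 -236.0 zmax 179.0
650 y -347.0 -233.0 zmax 177.0
658 y -427.0 -238.0 zmax 161.0
666 y -418.0 -228.0 zmax 147.0
674 y -423.0 -235.0 zmax 148.0
682 y -425.0 -230.0 zmax 147.0
690 y -420.0 -229.0 zmax 145.0
698 y -419.0 -230.0 zmax 149.0
706 y -417.0 -229.0 zmax 148.0
714 y -423.0 -304.0 zmax 154.0
722 y -338.0 -299.0 zmax 155.0
730 y -348.0 -295.0 zmax 165.0
738 y -327.0 -304.0 zmax 161.0
[-7.81747544e-01  4.79513828e-01  1.45177807e+00 -4.44089210e-16
  1.21030076e+00  7.29048782e-01] [-0.78174754  0.47951383  1.45177807  0.          1.21030076 -2.41254387]
```

View pics/holder.png

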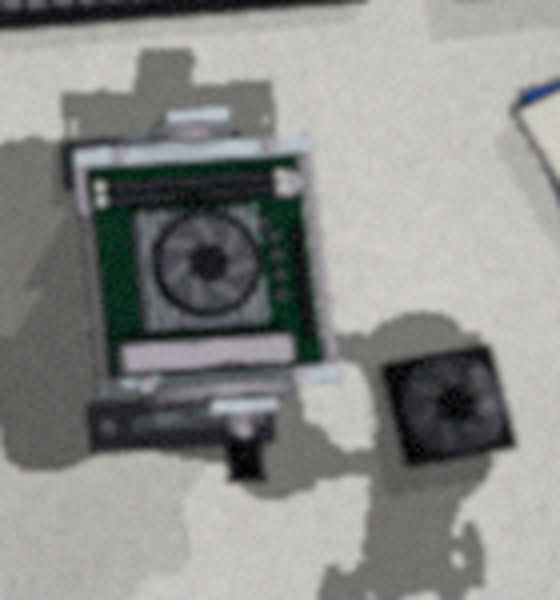

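The holder crop shows the frame level with about 4.7° yaw and the knob on the robot's side, free beside and above. I'll refine the tray centre from its edges, using the existing clouds, before moving.

```bash
python3 - <<'E'
from h import *
a=np.radians(16.5); u=np.array([np.cos(a),np.sin(a)]); v=np.array([-u[1],u[0]]); c0=np.array([503,312.])
for c in("top","side"):
    P=np.load(c+"0.npz")["P"].reshape(-1,3); P=P[np.isfinite(P).all(1)]
    U=(P[:,:2]-c0)@u; V=(P[:,:2]-c0)@v; Z=P[:,2]; t=(abs(U)<125)&(abs(V)<125)
    def prof(name,S,sel,rng):
        print(c,name,*[f"{x}:{np.median(Z[t&sel&(abs(S-x)<1.5)]):.0f}" for x in rng if (t&sel&(abs(S-x)<1.5)).any()])
    prof("u rim v~0",U,(abs(V)<15),[*range(-120,-100,2),*range(-44,-26,2),*range(26,46,2),*range(100,122,2)])
    prof("v u=-50",V,(abs(abs(U)-50)<13),[*range(-120,-102,2),*range(-70,-10,3),*range(10,70,3),*range(102,120,2)])
E
```

```text
top u rim v~0 -120:-0 -118:2 -116:2 -114:-1 -112:-1 -110:-3 -108:9 -106:15 -104:14 -102:14 -44:18 -42:14 -40:15 -38:12 -36:13 -34:13 -32:3 -30:3 -28:2 26:3 28:0 30:3 32:4 34:2 36:5 38:13 40:15 42:15 44:16 100:15 102:14 104:13 106:15 108:12 110:14 112:14 114:1 116:-0 118:-2 120:-2
top v u=-50 -120:-1 -118:0 -116:-1 -114:-1 -112:0 -110:8 -108:14 -106:13 -104:15 -70:15 -67:13 -64:16 -61:14 -58:1 -55:2 -52:5 -49:3 -46:3 -43:2 -40:3 -37:3 -34:3 -31:1 -28:2 -25:3 -22:3 -19:15 -16:15 -13:15 10:15 13:15 16:15 19:16 22:2 25:3 28:5 31:3 34:3 37:3 40:4 43:1 46:3 49:4 52:3 55:3 58:5 61:8 64:15 67:15 102:15 104:14 106:15 108:14 110:14 112:3 114:0 116:-2 118:-0
side u rim v~0 -120:-1 -118:-0 -116:-1 -114:1 -112:-1 -110:5 -108:16 -106:14 -104:13 -102:14 -44:13 -42:13 -40:13 -38:14 -36:14 -34:12 -32:1 -30:5 -28:4 26:3 28:3 30:1 32:4 34:11 36:16 38:15 40:15 42:15 44:14 100:15 102:14 104:15 106:13 108:13 112:0 114:1 116:-1 118:-1 120:-2
side v u=-50 -120:1 -118:2 -116:-1 -114:-1 -110:12 -108:13 -106:14 -104:14 -70:16 -67:15 -64:15 -61:14 -58:12 -55:6 -52:3 -49:2 -46:3 -43:3 -40:3 -37:4 -34:2 -31:3 -28:4 -25:5 -19:13 -16:13 -13:13 10:13 13:13 16:15 19:9 22:8 25:2 28:1 31:1 34:2 37:1 40:2 43:2 46:3 49:3 52:2 55:2 58:3 64:12 67:13 102:15 104:16 106:16 108:14 110:8 112:7 114:0 116:-0 118:-0
```

```bash
cat >> h.py <<'E'
def best(p,yaw):
    "orientation (yaw or yaw+pi) with the smallest last-joint travel"
    q0=telemetry.read_joints(); o=[]
    for k in(0,np.pi):
        q=solve_ik(p,down(yaw+k))
        if q is not None: o.append((abs(np.array(q)-q0).max(),k))
    return down(yaw+min(o)[1])
E
python3 - <<'E'
from h import *
t=telemetry.read_clock; print("t0",t())
p=[491.5,36.8]; y=np.radians(75.7)
jaws.command_gripper(46)
o=best(p+[40],y)
robot.move_ptp(p+[70],o); print("t",t())
robot.move_l(p+[27],v=120)
hit=robot.move_l(p+[15],v=20,max_force=5)
z=telemetry.read_tcp_pos(); print(hit,z,telemetry.read_force(),t(),robot.tip_reach,telemetry.read_opening())
E
```

```text
t0 1.95
t 4.725
False [491.53558968  36.81701473  15.00749186] [ 0.530088   -0.54534564 -0.21069437] 5.9833 19.0 46.12937619423757
```

```bash
python3 - <<'E'
from h import *
t=telemetry.read_clock
p=[491.5,36.8]
hit=robot.move_l(p+[6],v=20,max_force=5)
z=telemetry.read_tcp_pos(); print(hit,z,telemetry.read_force(),t())
s=vision.snapshot("side"); cv2.imwrite("pics/a.png",cv2.resize(s["img"][170:300,220:400,::-1],None,fx=4,fy=4))
E
```

```text
False [491.45569907  36.8167602    5.89800929] [ 0.02935698 -0.95784607  0.59850181] 6.5833
```

View pics/a.png

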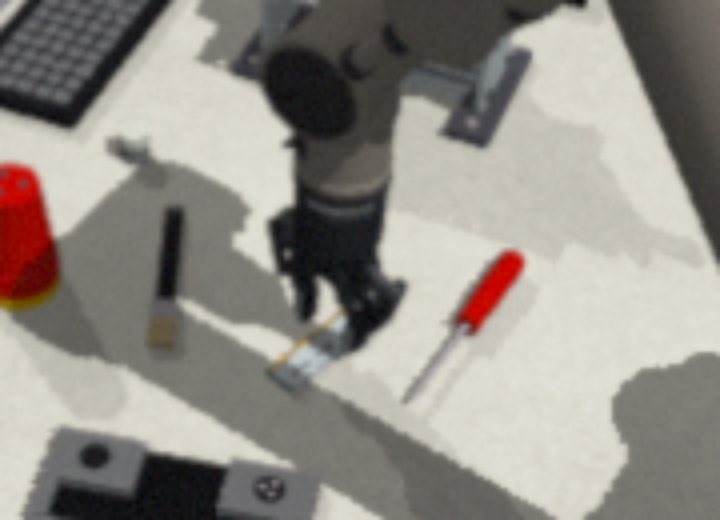

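The fingers straddle the module at mid-length (crop 330,330). No contact was felt, so I'll check the fingertip height from depth.

```bash
python3 - <<'E'
from h import *
a=np.radians(75.7); u=np.array([np.cos(a),np.sin(a)]); v=np.array([-u[1],u[0]])
s=vision.snapshot("side"); P=cloud(s).reshape(-1,3); I=s["img"].reshape(-1,3)
U=(P[:,:2]-[491.5,36.8])@u; V=(P[:,:2]-[491.5,36.8])@v
for z in range(-3,66,3):
    k=(abs(P[:,2]-z)<1.5)&(abs(U)<40)&(abs(V)<75)&(I.max(1)<90)
    if k.any(): print(z,k.sum(),"U",U[k].min().round(),U[k].max().round(),"V",np.sort(V[k]).round()[::max(1,k.sum()//12)])
print(telemetry.read_force(),telemetry.read_opening(),telemetry.read_joint_torque())
E
```

```text
3 2 U -9.0 4.0 V [-29.   5.]
6 2 U 9.0 10.0 V [-9. 11.]
9 4 U 6.0 13.0 V [-10.   5.   9.  11.]
15 3 U 5.0 16.0 V [-25.   6.  28.]
18 3 U 4.0 11.0 V [-23.  24.  27.]
21 4 U -7.0 11.0 V [-27. -25. -24. -22.]
24 5 U -4.0 10.0 V [-27. -23.  29.  34.  34.]
27 6 U -9.0 14.0 V [-26. -24. -22. -21.  26.  36.]
30 8 U -9.0 12.0 V [-26. -24. -23.  22.  24.  29.  29.  35.]
33 7 U -4.0 12.0 V [-24. -23.  28.  28.  33.  34.  37.]
36 7 U -5.0 14.0 V [-27. -25. -25. -22.  27.  36.  37.]
39 4 U 6.0 11.0 V [-23.  28.  33.  36.]
42 5 U -7.0 9.0 V [-26. -25. -23.  33.  37.]
45 7 U 0.0 15.0 V [-27. -25. -23. -21.  29.  35.  36.]
48 4 U 8.0 11.0 V [-24. -21.  30.  32.]
51 6 U -2.0 11.0 V [-28. -26. -25. -23.  34.  37.]
54 4 U -5.0 9.0 V [-28. -26. -24. -21.]
57 8 U -9.0 14.0 V [-47. -27. -26. -25. -23. -20.  32.  35.]
60 3 U -9.0 12.0 V [26. 36. 52.]
63 8 U -7.0 14.0 V [-27. -26. -24.  23.  28.  32.  33.  40.]
[ 0.16366604 -0.55425121 -0.28766978] 45.98651467971445 [-1.39601045e-03 -4.52872789e+01 -1.46837810e+01 -1.32498053e-04
  2.08566591e-03  1.01506853e-04]
```

```bash
python3 - <<'E'
from h import *
p=[491.5,36.8]
for z in (5,4,3,2,1,0,-1,-2):
    hit=robot.move_l(p+[z],v=20,max_force=4)
    print(z,hit,np.round(telemetry.read_tcp_pos(),2),np.round(telemetry.read_force(),2))
    if hit or telemetry.read_force()[2]>4: break
print(telemetry.read_clock())
E
```

```text
5 False [491.49  36.81   5.  ] [-0.02  0.35 -0.27]
4 False [491.44  36.79   3.94] [-0.22 -0.25 -0.15]
3 False [491.46  36.8    2.92] [ 0.57 -1.05 -0.83]
2 False [491.46  36.82   1.95] [-0.13 -1.21 -0.52]
1 False [491.48  36.82   0.95] [ 0.12 -0.91 -0.19]
0 False [ 4.9144e+02  3.6800e+01 -6.0000e-02] [-0.54 -0.28  0.33]
-1 False [491.44  36.79  -1.08] [ 0.52  0.15 -0.9 ]
-2 False [491.44  36.81  -2.07] [-0.1   0.31 -0.65]
8.6833
```

```bash
python3 - <<'E'
from h import *
s=vision.snapshot("side"); cv2.imwrite("pics/b.png",cv2.resize(s["img"][225:275,275:345,::-1],None,fx=10,fy=10,interpolation=cv2.INTER_CUBIC))
print(telemetry.read_opening(),telemetry.read_finger_force(), np.round(telemetry.read_joint_torque(),2), telemetry.read_eef_rot())
E
```

```text
46.037358885640785 0.0 [ -0.   -45.59 -14.26  -0.    -0.    -0.  ] [-3.33576800e-05  7.89615833e-01  6.13601527e-01 -2.87959478e-05]
```

View pics/b.png

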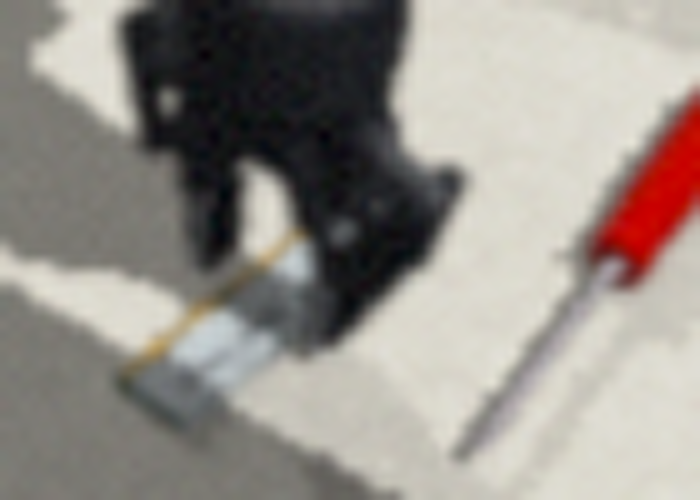

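Picture b shows the near fingertip right at the table beside the module, with no force felt. I'll raise the gripper and measure the fingertip reach at two openings.

```bash
python3 - <<'E'
from h import *
robot.move_l([491.5,36.8,70],v=150)
a=np.radians(75.7); u=np.array([np.cos(a),np.sin(a)]); v=np.array([-u[1],u[0]])
for w in(46,34):
    jaws.command_gripper(w)
    Z=[]
    for c in("side","side","top"):
        s=vision.snapshot(c); P=cloud(s).reshape(-1,3)
        U=(P[:,:2]-[491.5,36.8])@u; V=(P[:,:2]-[491.5,36.8])@v
        k=(P[:,2]>20)&(P[:,2]<118)&(abs(U)<30)&(abs(V)<60)
        Z.append((c,np.sort(P[k,2])[:10].round(1).tolist()))
    print(w,telemetry.read_opening(),telemetry.read_tcp_pos(),Z)
print(telemetry.read_clock())
E
```

```text
46 45.60854662203029 [491.21054624  36.81158572  69.45162009] [('side', [79.4, 80.4, 80.9, 81.0, 81.6, 82.6, 83.4, 83.9, 84.7, 84.9]), ('side', [77.8, 77.8, 80.4, 81.0, 81.2, 82.1, 83.7, 84.3, 84.5, 84.8]), ('top', [])]
34 34.08629853031637 [491.51531243  36.78454399  70.02904811] [('side', [73.7, 77.7, 78.0, 81.0, 81.7, 82.8, 83.8, 84.0, 84.1, 84.2]), ('side', [76.3, 80.9, 81.2, 81.6, 81.9, 82.0, 82.4, 82.4, 83.3, 83.5]), ('top', [])]
10.1583
```

The fingertips show about 8 mm behind the nominal TCP, so the reach is shorter than stated. I'll find the table by touch at a 42 mm opening, then grip.

```bash
python3 - <<'E'
from h import *
p=[491.5,36.8]
jaws.command_gripper(42)
robot.move_l(p+[0],v=150)
hit=robot.move_l(p+[-16],v=20,max_force=4)
z=telemetry.read_tcp_pos(); print(hit,z,telemetry.read_force(),telemetry.read_ft_torque(),telemetry.read_clock())
E
```

```text
True [491.81900169  36.78631438  -7.84396777] [-1.00831308 -0.06473329  6.50647374] [0.03847775 0.24061174 0.01750466] 11.5333
```

```bash
python3 - <<'E'
from h import *
p=[491.5,36.8]
robot.move_l(p+[-4.5],v=30)
f0=telemetry.read_force()
jaws.command_gripper(26)
print("grip",telemetry.read_opening(),telemetry.read_finger_force(),f0,telemetry.read_force(),telemetry.read_tcp_pos())
robot.move_l(p+[20],v=60); print(telemetry.read_opening(),telemetry.read_force())
robot.move_l(p+[70],v=150)
s=vision.snapshot("side"); cv2.imwrite("pics/c.png",cv2.resize(s["img"][180:290,230:370,::-1],None,fx=5,fy=5,interpolation=cv2.INTER_CUBIC))
print(telemetry.read_opening(),telemetry.read_force(),telemetry.read_clock())
E
```

```text
grip 29.863734467969604 59.34412479400635 [-0.42381425  0.86756621 -0.54674531] [-1.3461826  -0.29575339  5.13623111] [491.50796162  36.80800743  -4.22562299]
29.747700420132585 [ 0.39936141  0.42289043 -0.05537734]
29.89233826540849 [-0.6332617  -0.21569663 -1.01308599] 13.1667
```

View pics/c.png

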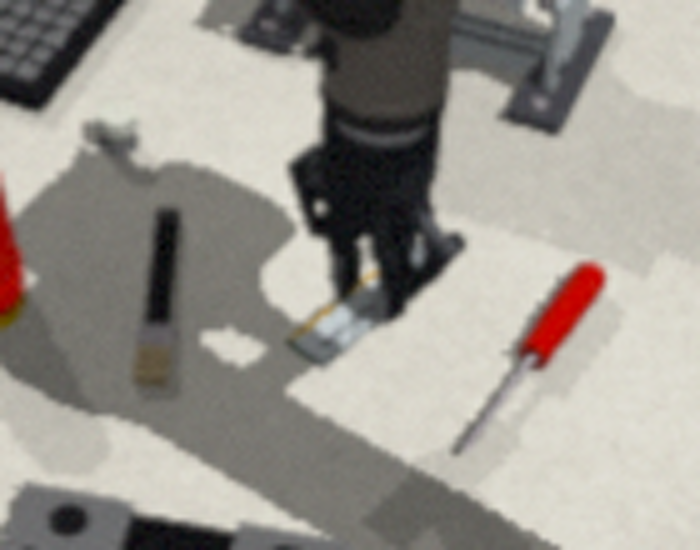

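The module is lifted cleanly at its middle (crop 365,300). Next I'll carry it to the pocket.

```bash
python3 - <<'E'
from h import *
p=[492.7,351.2]; o=best(p+[60],np.radians(16.5))
robot.move_ptp(p+[60],o); print(telemetry.read_clock())
robot.pause(0.2)
s=vision.snapshot("side"); cv2.imwrite("pics/d.png",cv2.resize(s["img"][240:370,190:330,::-1],None,fx=4,fy=4,interpolation=cv2.INTER_CUBIC))
# yaw/centre check of the held module from depth, both cameras
for c in("side","top"):
    s=vision.snapshot(c); P=cloud(s)
    X=P[(abs(P[...,2]-71)<6)&(abs(P[...,0]-p[0])<90)&(abs(P[...,1]-p[1])<70)]
    if len(X)>20: r=cv2.minAreaRect(X[:,:2].astype(np.float32)); print(c,len(X),r)
print(telemetry.read_opening(),telemetry.read_tcp_pos())
E
```

```text
14.5417
side 340 ((492.3904113769531, 354.6053771972656), (130.55108642578125, 47.667755126953125), 20.266109466552734)
top 173 ((497.4934387207031, 344.56097412109375), (132.11277770996094, 31.035964965820312), 11.75786018371582)
29.683724619628574 [492.9729176  350.76640748  60.09455548]
```

View pics/d.png

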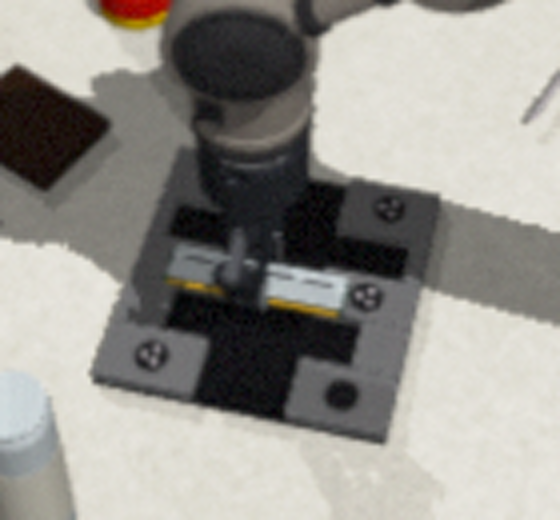

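The module hangs over its pocket (crop 255,280). The depth rectangle suggests a few degrees and millimetres of offset, so I'll measure that better before lowering.

```bash
python3 - <<'E'
from h import *
p=np.array([492.7,351.2]); a=np.radians(16.5); u=np.array([np.cos(a),np.sin(a)]); v=np.array([-u[1],u[0]])
for c in("side","top"):
    s=vision.snapshot(c); P=cloud(s)
    m=models.outline_of(s,"memory_module"); m=m[0]["pixels"] if m else np.zeros(P.shape[:2],bool)
    X=P[m]; X=X[np.isfinite(X).all(1)]; U=(X[:,:2]-p)@u; V=(X[:,:2]-p)@v
    k=(X[:,2]>55)&(X[:,2]<84); U,V,Z=U[k],V[k],X[k,2]
    print(c,len(U),"U",np.percentile(U,[0,2,98,100]).round(1))
    for b in range(-65,70,10):
        q=abs(U-b)<5
        if q.sum()>4: print("  ",b,q.sum(),V[q].min().round(1),V[q].max().round(1),"z",np.median(Z[q]).round(1))
E
```

```text
Traceback (most recent call last):
IndexError: index -1 is out of bounds for axis 0 with size 0
```

```bash
python3 - <<'E'
from h import *
p=np.array([492.7,351.2]); a=np.radians(16.5); u=np.array([np.cos(a),np.sin(a)]); v=np.array([-u[1],u[0]])
for c in("side","top"):
    s=vision.snapshot(c); P=cloud(s)
    U=(P[...,:2]-p)@u; V=(P[...,:2]-p)@v
    k=(P[...,2]>60)&(P[...,2]<79)&(abs(U)<85)&(abs(V)<40)
    U,V,Z=U[k],V[k],P[k][:,2]
    print(c,len(U))
    for b in range(-75,80,10):
        q=abs(U-b)<5
        if q.sum()>2: print("  ",b,q.sum(),"U",U[q].min().round(1),U[q].max().round(1),"V",V[q].min().round(1),V[q].max().round(1),"z",np.percentile(Z[q],[10,50,90]).round(1))
E
```

```text
side 351
   -65 19 U -64.8 -60.1 V -11.7 19.8 z [67.7 70.3 72. ]
   -55 34 U -59.6 -51.0 V -16.5 18.2 z [67.4 71.2 73.3]
   -45 37 U -49.6 -40.5 V -15.5 19.8 z [67.9 70.6 73.9]
   -35 36 U -39.7 -30.1 V -13.8 19.4 z [68.2 71.5 73.9]
   -25 36 U -29.9 -20.1 V -14.8 20.0 z [67.5 70.4 73. ]
   -15 37 U -19.8 -10.0 V -19.8 24.4 z [68.6 72.  76. ]
   -5 22 U -9.7 -1.2 V -14.1 31.0 z [69.4 72.1 77.6]
   25 7 U 22.5 29.9 V -10.5 18.2 z [66.7 69.4 71.8]
   35 34 U 30.1 39.9 V -14.4 18.8 z [68.8 71.  73.2]
   45 34 U 40.5 49.4 V -14.8 16.7 z [66.  71.5 73.7]
   55 33 U 50.7 60.0 V -15.4 19.0 z [66.7 70.1 73.2]
   65 19 U 60.1 65.6 V -16.6 17.1 z [68.5 70.  73.3]
top 183
   -65 10 U -64.4 -60.2 V -16.2 -0.1 z [67.5 71.8 75.2]
   -55 19 U -59.6 -50.2 V -16.9 4.1 z [68.3 72.3 74.8]
   -45 23 U -49.9 -40.2 V -16.5 7.4 z [68.9 70.9 74. ]
   -35 25 U -39.9 -30.1 V -17.3 10.7 z [67.6 71.7 74.1]
   -25 25 U -29.9 -20.0 V -16.6 9.6 z [68.9 71.7 74.1]
   -15 23 U -19.8 -10.1 V -16.8 7.4 z [70.7 72.6 75.9]
   -5 6 U -9.9 -7.7 V -22.5 0.6 z [68.5 70.6 72.3]
   35 9 U 31.9 39.9 V -16.8 -6.7 z [68.1 69.6 73.2]
   45 17 U 40.3 49.9 V -18.0 -2.2 z [66.2 71.5 74.9]
   55 15 U 50.4 59.6 V -18.3 -3.6 z [70.2 71.8 74.8]
   65 11 U 60.6 68.9 V -17.0 -2.1 z [67.9 72.5 74.1]
```

The held module lies within about 1 mm and 1° of the pocket line; the arm hid part of it from the top camera. Lowering it now, then picking up the brush.

```bash
python3 - <<'E'
from h import *
t=telemetry.read_clock
p=[492.7,351.2]
robot.move_l(p+[8],v=100)
hit=robot.move_l(p+[-4],v=25,max_force=5); z=telemetry.read_tcp_pos()[2]; print("place",hit,z,telemetry.read_force())
robot.move_l(p+[z+0.7],v=20)
jaws.command_gripper(44)
robot.move_l(p+[80],v=150); print(t())
# brush, seen again
b=[652.8,40.6]; y=np.radians(115.9)
robot.move_ptp(b+[80],best(b+[60],y)); print(t())
jaws.command_gripper(34)
robot.move_l(b+[5],v=150)
hit=robot.move_l(b+[-14],v=20,max_force=4); z=telemetry.read_tcp_pos()[2]; print("touch",hit,z,telemetry.read_force(),telemetry.read_ft_torque(),t())
s=vision.snapshot("side"); P=cloud(s); X=P[(abs(P[...,0]-492)<90)&(abs(P[...,1]-351)<70)&(P[...,2]>9)]
np.save("mod.npy",X)
cv2.imwrite("pics/e.png",cv2.resize(s["img"][190:360,190:350,::-1],None,fx=3.5,fy=3.5,interpolation=cv2.INTER_CUBIC))
E
```

```text
place True -1.1888375041135406 [-0.52741441  0.03272936  5.57438131]
17.4083
18.725
touch True -6.8471437521606635 [-1.42286435  0.36980161  4.70696894] [-0.00024709  0.1756809   0.01464946] 20.275
```

View pics/e.png

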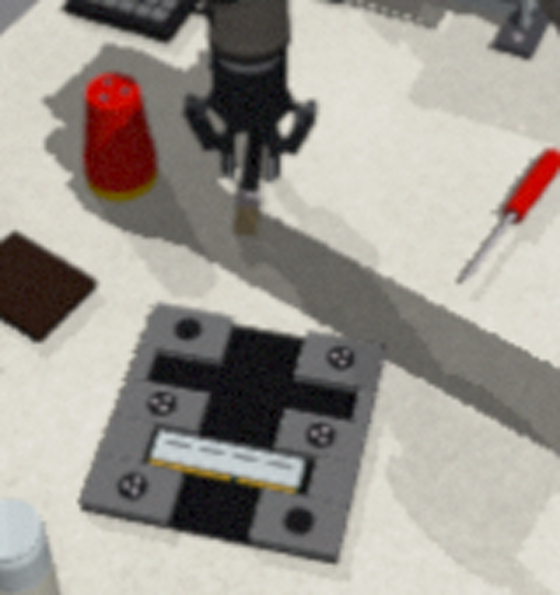

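Picture e shows the module seated in its pocket (crop 230,460), with the fingers astride the brush handle. Gripping the brush and moving it.

```bash
python3 - <<'E'
from h import *
t=telemetry.read_clock
X=np.load("mod.npy"); a=np.radians(16.5); u=np.array([np.cos(a),np.sin(a)]); v=np.array([-u[1],u[0]])
U=(X[:,:2]-[492.7,351.2])@u; V=(X[:,:2]-[492.7,351.2])@v
k=abs(V)<10; print("module z along u",[(b,np.median(X[k&(abs(U-b)<8),2]).round(1)) for b in range(-80,90,16)])
b=[652.8,40.6]
robot.move_l(b+[-1.5],v=30)
jaws.command_gripper(10)
print("grip",telemetry.read_opening(),telemetry.read_finger_force(),telemetry.read_force())
robot.move_l(b+[20],v=60); robot.move_l(b+[80],v=150); print(telemetry.read_opening())
p=[515.5,274.4]
robot.move_ptp(p+[65],best(p+[60],a)); robot.pause(0.2); print(t())
for c in("side","top"):
    s=vision.snapshot(c); P=cloud(s)
    U=(P[...,:2]-p)@u; V=(P[...,:2]-p)@v
    k=(P[...,2]>62)&(P[...,2]<90)&(abs(U)<110)&(abs(V)<40); U,V,Z=U[k],V[k],P[k][:,2]
    for q0 in range(-95,100,10):
        q=abs(U-q0)<5
        if q.sum()>2: print(c,q0,q.sum(),"U",U[q].min().round(1),U[q].max().round(1),"V",V[q].min().round(1),V[q].max().round(1),"z",np.median(Z[q]).round(1))
E
```

```text
module z along u [(-80, np.float64(12.9)), (-64, np.float64(10.7)), (-48, np.float64(10.8)), (-32, np.float64(10.3)), (-16, np.float64(10.8)), (0, np.float64(11.1)), (16, np.float64(11.8)), (32, np.float64(10.5)), (48, np.float64(10.5)), (64, np.float64(11.3)), (80, np.float64(13.9))]
grip 15.984829525958435 60.22401452064514 [0.86209279 0.03258536 1.4246946 ]
16.252748447606272
23.2833
side -85 10 U -82.8 -80.5 V -12.8 12.8 z 75.4
side -75 28 U -79.7 -70.5 V -12.4 14.6 z 76.8
side -65 26 U -69.0 -60.3 V -12.0 13.4 z 75.2
side -55 29 U -59.9 -50.5 V -10.7 14.0 z 76.2
side -45 31 U -50.0 -40.4 V -12.0 15.8 z 78.1
side -35 24 U -39.5 -30.4 V -9.1 15.8 z 77.1
side -25 22 U -29.8 -20.4 V -5.9 11.0 z 76.9
side -15 23 U -19.0 -10.5 V -12.5 13.9 z 77.4
side -5 17 U -9.9 -0.1 V -14.5 24.3 z 83.1
side 5 5 U 0.0 6.7 V 18.6 24.1 z 82.4
side 15 7 U 10.1 18.9 V 6.6 16.5 z 75.2
side 25 8 U 21.4 28.8 V 5.8 11.6 z 76.6
side 35 17 U 31.3 39.6 V -7.3 10.2 z 77.2
side 45 20 U 40.3 49.2 V -6.6 12.2 z 78.4
side 55 19 U 50.9 59.7 V -5.6 9.4 z 77.0
side 65 22 U 60.5 69.9 V -8.9 9.9 z 77.1
side 75 20 U 70.8 79.4 V -8.6 11.5 z 77.0
side 85 7 U 80.8 82.6 V -5.0 9.6 z 76.7
top -75 6 U -78.5 -71.5 V -13.6 -9.0 z 74.5
top -65 7 U -68.7 -61.1 V -13.8 -8.4 z 75.3
top -55 10 U -58.7 -50.1 V -13.7 -6.3 z 75.2
top -45 9 U -48.4 -40.6 V -14.8 -6.7 z 77.2
top -35 6 U -38.6 -30.4 V -14.3 -9.7 z 76.2
top -15 5 U -16.8 -10.3 V -11.3 -7.2 z 76.7
```

The module lies flat with its top at about 11 mm, and the brush is centred over its pocket. Lowering the brush, then moving above the knob.

```bash
python3 - <<'E'
from h import *
t=telemetry.read_clock
p=[515.5,274.4]
robot.move_l(p+[11],v=100)
hit=robot.move_l(p+[-2],v=25,max_force=4); z=telemetry.read_tcp_pos()[2]; print("place",hit,z,telemetry.read_force())
robot.move_l(p+[z+0.6],v=20)
jaws.command_gripper(34)
robot.move_l(p+[100],v=150); print(t())
y=np.radians(4.7); k=np.array([459,-347.5]); 
robot.move_ptp([*p,280],best([*p,280],y))
o=best([*k,280],y); robot.move_ptp([*k,280],o); print(t(),telemetry.read_tcp_pos())
s=vision.snapshot("side"); P=cloud(s); a=np.radians(16.5); u=np.array([np.cos(a),np.sin(a)]); v=np.array([-u[1],u[0]])
for n,q,h in(("module",[492.7,351.2],10),("brush",p,6)):
    U=(P[...,:2]-q)@u; V=(P[...,:2]-q)@v; m=abs(V)<h
    print(n,[(b,np.median(P[m&(abs(U-b)<5)][:,2]).round(1)) for b in range(-100,101,10)])
cv2.imwrite("pics/f.png",np.vstack([cv2.resize(s["img"][260:360,190:330,::-1],(420,300)),cv2.resize(s["img"][110:210,260:400,::-1],(420,300))]))
E
```

```text
place True 1.5004854336785471 [-0.3938536   0.03629284  5.0471462 ]
25.875
28.8583 [ 459.54585984 -346.72874852  280.02281927]
module [(-100, np.float64(12.3)), (-90, np.float64(13.5)), (-80, np.float64(14.4)), (-70, np.float64(3.1)), (-60, np.float64(8.8)), (-50, np.float64(9.9)), (-40, np.float64(10.2)), (-30, np.float64(9.6)), (-20, np.float64(9.1)), (-10, np.float64(9.5)), (0, np.float64(10.1)), (10, np.float64(11.1)), (20, np.float64(10.2)), (30, np.float64(10.2)), (40, np.float64(10.1)), (50, np.float64(10.0)), (60, np.float64(9.4)), (70, np.float64(10.5)), (80, np.float64(13.3)), (90, np.float64(14.4)), (100, np.float64(14.4))]
brush [(-100, np.float64(14.2)), (-90, np.float64(1.6)), (-80, np.float64(13.7)), (-70, np.float64(13.0)), (-60, np.float64(12.5)), (-50, np.float64(14.9)), (-40, np.float64(14.9)), (-30, np.float64(14.1)), (-20, np.float64(14.8)), (-10, np.float64(14.7)), (0, np.float64(15.5)), (10, np.float64(14.6)), (20, np.float64(14.3)), (30, np.float64(13.0)), (40, np.float64(14.1)), (50, np.float64(15.2)), (60, np.float64(16.0)), (70, np.float64(14.2)), (80, np.float64(14.1)), (90, np.float64(8.7)), (100, np.float64(14.4))]
```

View pics/f.png

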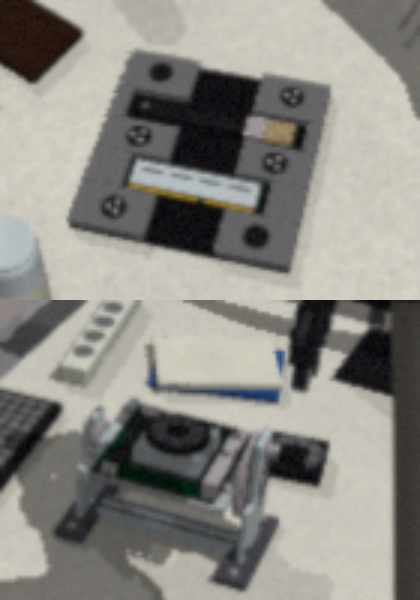

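Picture f shows both parts flat in their pockets, the board level and the gripper above the knob. Descending onto the knob with a force guard and closing in steps to check centring.

```bash
python3 - <<'E'
from h import *
k=[461,-347.5]
jaws.command_gripper(42)
print("down",robot.move_l(k+[215],v=150,max_force=8),robot.move_l(k+[157],v=60,max_force=6),telemetry.read_tcp_pos(),telemetry.read_force())
for w in(34,31,29,28,27,26,25):
    f0=telemetry.read_force(); jaws.command_gripper(w); f=telemetry.read_force()
    print(w,telemetry.read_opening().__round__(1),np.round(f-f0,1),round(telemetry.read_finger_force(),1))
    if np.abs(f-f0).max()>4 or telemetry.read_finger_force()>5: break
s=vision.snapshot("top"); cv2.imwrite("pics/g.png",cv2.resize(s["img"][200:290,350:450,::-1],None,fx=5,fy=5,interpolation=cv2.INTER_CUBIC))
print(telemetry.read_clock())
E
```

```text
down False False [ 461.22381251 -347.71002933  157.44576799] [ 0.38105171  0.4856028  -0.44613865]
34 34.3 [-0.2 -0.3  0.9] 0.0
31 31.1 [0.4 0.7 0.1] 0.0
29 29.0 [-0.7 -4.9 -0.2] 1.9
31.5917
```

```bash
python3 - <<'E'
from h import *
jaws.command_gripper(34); y=-349.5
robot.move_l([461,y,157],v=40)
for w in(29,27.5,26,25,24,23):
    f0=telemetry.read_force(); jaws.command_gripper(w); f=telemetry.read_force(); g=telemetry.read_finger_force()
    print(w,round(telemetry.read_opening(),1),np.round(f-f0,1),round(g,1))
    if abs(f-f0)[1]>4: 
        y+=np.sign((f-f0)[1])*0.7; jaws.command_gripper(w+2); robot.move_l([461,y,157],v=40); print("y",y)
    elif g>10: break
print(telemetry.read_clock(),telemetry.read_tcp_pos())
E
```

```text
29 29.1 [ 0.5 -0.4  0.3] 0.0
27.5 27.5 [ 0.2  0.1 -0.9] 0.0
26 25.8 [-1.5 -2.5 -0.5] 0.9
25 25.2 [ 0.9 -3.1 -0.5] 2.3
24 24.7 [-0.1  0.5  2. ] 15.8
33.1583 [ 461.06205839 -350.2793221   157.2211737 ]
```

Contact is on both sides at 25 mm, so the grip is on the knob body. Closing fully and pulling along the knob axis.

```bash
python3 - <<'E'
from h import *
jaws.command_gripper(15)
p0=telemetry.read_tcp_pos(); f0=telemetry.read_force(); print(telemetry.read_opening(),telemetry.read_finger_force(),p0,f0)
d=-np.array([np.cos(np.radians(4.7)),np.sin(np.radians(4.7)),0]); 
for L in(3,6,9,11,13,15,17):
    hit=robot.move_l((p0+d*L).tolist(),v=15,max_force=22); q=telemetry.read_tcp_pos(); f=telemetry.read_force()
    print(L,hit,"moved",np.round((q-p0)@d,2),"F",np.round(f-f0,1),round(telemetry.read_opening(),1))
    if hit or (f0-f)@d>24: break
print(telemetry.read_clock())
E
```

```text
23.16788001419791 58.74844551086426 [ 461.06155035 -350.29201429  157.40706594] [-1.35171335 -4.72237395  1.23971506]
3 False moved 1.46 F [ 7.2  2.3 -3.8] 23.0
6 False moved 4.05 F [ 8.9  1.4 -4.8] 22.9
9 False moved 6.68 F [11.6  2.3 -5.4] 23.0
11 False moved 8.43 F [12.2  2.1 -4.7] 23.0
13 False moved 10.23 F [12.9  3.1 -5.7] 22.9
15 False moved 11.96 F [13.8  2.2 -6.3] 23.0
17 False moved 12.02 F [21.8  2.7 -9.1] 23.2
35.5667
```

The pin is at its stop: 12 mm moved and the force steps up there. I'll check that it holds and that nothing shifted.

```bash
python3 - <<'E'
from h import *
robot.pause(1.0); print(np.round(telemetry.read_tcp_pos(),2),np.round(telemetry.read_force(),1),telemetry.read_finger_force(),telemetry.read_clock())
s=vision.snapshot("side"); t=vision.snapshot("top"); P0=np.load("side0.npz")["P"]; P=cloud(s)
k=(P0[...,2]>125)&(P0[...,2]<200)&(abs(P0[...,0]-625)<90)&(abs(P0[...,1]+338)<100)&np.isfinite(P[...,2])
for lo,hi in((-440,-380),(-380,-300),(-300,-240)):
    m=k&(P0[...,1]>lo)&(P0[...,1]<hi); print(lo,m.sum(),np.median((P-P0)[m],0).round(1))
for n in"cup_stack wallet screwdriver paste_jar mouse cleaner_can case_fan memory_module board_brush".split():
    r=models.place_of(s,n); print(n,[np.round(a["xyz"]).tolist() for a in r[:1]])
a=cv2.resize(s["img"][110:210,260:400,::-1],(560,400)); b=cv2.resize(t["img"][150:290,340:480,::-1],(200,200)); 
cv2.imwrite("pics/h.png",np.hstack([a,cv2.copyMakeBorder(b,0,200,0,0,0)]))
E
```

```text
[ 449.09 -351.41  157.55] [21.2 -2.1 -7.7] 59.369072914123535 36.5667
-440 130 [ 0.6 -1.4 -1. ]
-380 428 [-0.1  0.2  0.2]
-300 615 [-0.3  0.8  0.6]
cup_stack [[773.0, 106.0, -2.0]]
wallet [[763.0, 279.0, 1.0]]
screwdriver [[513.0, 276.0, 3.0]]
paste_jar [[773.0, -92.0, -0.0]]
mouse [[415.0, 574.0, 3.0]]
cleaner_can [[547.0, 555.0, 2.0]]
case_fan [[517.0, -575.0, 5.0]]
memory_module [[494.0, 355.0, 1.0]]
board_brush [[516.0, 279.0, 1.0]]
```

View pics/h.png

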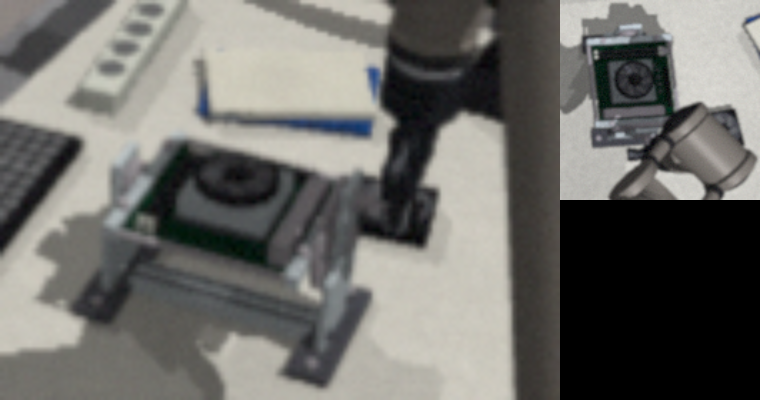

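Picture h shows the knob gripped and pulled back, with the board level to within about 0.01 rad. Everything else is in place, so I'm handing in.

```bash
python3 -c "
from h import *
print(workorder.hand_in())"
```

```text
the job is handed in; nothing more can be done
None
```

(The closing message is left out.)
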